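Snap the fitting cap onto the spice canister and hold it down

ROBOT

A 6-joint arm with a two-finger parallel gripper is mounted at the origin on a cart in front of the work surface, level with it; the furniture and walls round the work are solid. World frame = base frame: x ahead of the robot, y to its left, z up, the work surface at z = 0. Lengths are in m, angles in rad, forces in N, time in s.
With the tool pointing down it reaches from about 0.35 to 0.875 m from the base axis. Payload 4.2 kg.
Tool frame: the origin (TCP) lies midway between the tips of the shut fingers; the grasp point (between the pads) lies pinch_z behind it (pinch_z is the distance from the TCP to the grasp point, in m); z points along the fingers, y is the direction in which the jaws open and shut (so a half turn about z gives the same grasp; the last joint's range is limited). The gripper opens to 85 mm and grips with 20 to 120 N. Pads are 22 mm wide; open, the fingers measure 114 mm over their backs; the gripper's body (76 mm by 85 mm) begins 54 mm behind the grasp point. The pads swing forward as they close: fully open they stand 13 mm farther back than shut.
Start: joints at [1.447, 0.385, 0.008, 0, -1.194, -0.259], TCP at [0.233, 0.58, 0.231] pointing down, gripper open.
Joint ranges: [-3.14, 3.14], [-1.21, 2.06], [-1.07, 1.41], [-3.16, 2.05], [-2.99, -0.16], [-3.1, 3.1]. Speed limits (rad/s): [2.79, 2.79, 3.14, 3.14, 3.14, 3.14].

INTERFACE

Orientations are given as a unit quaternion [w, x, y, z].
In Python, from plant import * gives the robot as it stands.
- The arm moves only by the tool send_rows, never from a script. Its argument "commands" is a list of rows, each a list of 3 entries, a list of its own where there are three numbers: the shift along the tool's x, y, z in cm, then the turn about the tool's z in rad, then the opening, from -1 (shut) to 1 (fully open), so that 0 is half open. In form: [[[tx, ty, tz], spin, hand], ...]. A call has 1 to 10 rows; each row is the pose to reach, as a shift and turn from the pose commanded when the call began, along the tool's axes at that moment; what a row does not reach only later rows make up. A row lasts 1/12 s, in which the tool goes at most 41.7 mm and 7.16 degrees, less where a joint would pass 70% of its speed; a pose out of reach is approached as far as the arm can. A call with a gripper value outside its range is refused whole. The fingers move at their own pace and stop on an object; "newtons" is the grip in N (left out, the last holds). Time passes only in rows, so rows that repeat a pose let the fingers close. It gives the time, the measured TCP pose, the force and the opening at its end, in the units of the state.
- observe(): the state, without advancing time (a new reading comes with each control period).
- snapshot(name): name is "scene" or "top" or "wrist"; returns (picture, depth): 420x560x3 uint8, blue, green, red; 420x560 float32, m along the optical axis (not along the pixel's ray), 0 where there is no reading.
- calibration(name): a dict with "camera_matrix" (3x3 intrinsics, pixels), "cam_to_world" (4x4, takes a point from camera to world coordinates); the wrist camera has in their place "hand_eye" (4x4, takes a point from camera to tool coordinates, whose origin is the TCP and whose axes are the flange's). Camera axes: x right, y down, z forward; pixel columns grow to the right and rows downward; lengths in m; the calibration is good to about 2 mm. A picture is of the moment at which its call begins: read the wrist's pose just before it. calibration takes no time and is no camera call.
- sign_off(): hands the job in, once; it reports no verdict.
Trained networks look in the newest picture that a camera, given by its name, has taken for a name from the list of things; names that differ only in an ending like _2 or _b are one class to them, and where a whole thing is asked for, a point or a joint stands for the part that bears it (a point fixed in the world has none). Each returns a list of dicts, best first, with "score" (0 to 1); they miss things now and then, are a little off and sometimes report something else, mostly with a low value. They report only what shows in the picture. A call takes as long as a camera call. They do not tell look-alikes from the thing itself.
- trace(camera, name): "mask" (420x560 bool, what is visible of it) and "pixel" ([row, column] in pixels, amid what is visible of it).
The state is a dict: "time": time; "joints": joint angles; "qd": joint speeds; "joint_efforts": joint torques, N m; "tcp_pos": TCP position; "tool_rot": TCP orientation; "ft_force": force on the tool from outside, world axes, zero at the start; "moment": the same for the moment, N m; "grip_width": finger opening in m.
Only numpy, scipy, OpenCV 4.12 (cv2) and the standard library are available. Lean on these libraries where they do the work, as an engineer would, in place of code of your own. Each camera call takes 0.05 s, during which the arm holds its last target. There are 200 camera calls.

TASK

Close the open spice canister: pick out the one cap of the three whose size snaps onto its neck, push it straight down over the neck until it clicks past the spring catches, and keep pressing after the click until the skirt is fully home on the canister's shoulder. The seal under the cap is sprung and lifts it again when you let up, so finish while still holding the cap and pressing it fully home; leave the other two caps where they stand.

Things in the scene. Friction and masses are not known exactly. Their poses are not given: they have to be found in the camera images.
- canister: Squat upright aluminium can in a dark weighted foot (92 mm across), fixed to the counter; origin under its centre. Flat shoulder 72 mm across, 60 mm above the counter. From it rises a neck 29 mm across and 15.5 mm high with a bevelled rim. Round the neck four steel wedge catches, tips on a 37 mm circle 8.5 mm above the shoulder; they spring inward.
- neck_foot (a point): Point on the neck's axis at shoulder level, where a cap's skirt comes to rest; z up. The lip passes the catches under a push of about 11 N, then the force drops (the click). The catches then hold the cap, but the sprung seal keeps it about 4 mm above the shoulder; holding it fully home, on the rigid shoulder, takes about 7 N kept up.
- neck_top (a point): Top of the black rubber seal plug (18 mm across) at rest, on the neck's axis 27 mm above the shoulder. The plug stands out of the neck and springs down 8 mm as the cap goes home; this point itself does not move.
- cap_small_center (a point): Small cap, too small to go over the neck. Grey ribbed cap, open side down: skirt 36 mm across, 23 mm high, 22 mm hole in its lower lip; above it a solid round knob, 24 mm across, 23 to 54 mm above the underside. Site on the axis, 27 mm up (half-way), z up; 45 g. 
- cap_middle_center (a point): Middle-sized cap, the one that fits. Grey ribbed cap, open side down: skirt 46 mm across, 23 mm high, 32 mm hole in its lower lip; above it a solid round knob, 24 mm across, 23 to 54 mm above the underside. Site on the axis, 27 mm up (half-way), z up; 45 g. Fully home it is 27 mm above neck_foot; clicked but not pressed, about 31 mm.
- cap_large_center (a point): Large cap, too wide for the catches, does not snap. Grey ribbed cap, open side down: skirt 56 mm across, 23 mm high, 42 mm hole in its lower lip; above it a solid round knob, 24 mm across, 23 to 54 mm above the underside. Site on the axis, 27 mm up (half-way), z up; 45 g. 
- cap_middle: The fitting cap's body; origin at the centre of its underside, z up.
Things that resemble listed ones, but are neither listed nor needed, are in the scene too. Leave any yellow look-alike of the canister alone.

How it is judged:
On the way, in this order (a step that is already met when the one before it is completed fails the run):
1. the middle-sized cap is lifted clear of the counter in the gripper (height (world z) of cap_middle above 0.03 m and contact force between the fingers and cap_middle above 0.5 N), for 0.2 s.
2. it has clicked past the catches on the neck (z of cap_middle_center in the frame of neck_foot below 0.0325 m and horizontal distance between cap_middle_center and neck_foot below 0.004 m and angle between cap_middle_center's own z axis and vertical below 0.08 rad), for 0.1 s.
At the end, for the whole second after the job is handed in: The middle-sized cap is upright on the neck (tilt under 0.08 rad, within 4 mm of its axis), its skirt held down within 1.7 mm of the shoulder against the sprung seal, with the gripper still bearing on it with more than 1.5 N (z of cap_middle_center in the frame of neck_foot below 0.0287 m and horizontal distance between cap_middle_center and neck_foot below 0.004 m and angle between cap_middle_center's own z axis and vertical below 0.08 rad and contact force between the fingers and cap_middle above 1.5 N); the arm keeps its last pose, push and grip.
It fails at once if one of the other two caps is moved more than 30 mm (distance of any of cap_small_center, cap_large_center from where it was at the start of the episode above 0.03 m).
It also fails if it takes over 38 s, if anything falls off the work surface, if the arm or the gripper's body presses on something with over 40 N, if the wrist force passes 120 N, or if a joint passes its speed limit or range.

## Working session

There is one attempt and no reset: what is moved stays moved. The work goes in short steps, Python scripts to look and compute and a tool call to move; the robot and the scene stay as the last step left them, time stands still between calls to the robot, and variables do not carry over. Pictures are saved under pics/ and viewed, about 8 in all and at most 12, crops included, and the job is handed in when it is done.

Besides the shell and the picture viewer there is one more tool, called after ">>>" as name(argument=value, ...), one argument or row to a line, values as JSON. send_rows: Moves the arm, as the interface text tells. Its arguments: {"type":"object","properties":{"commands":{"type":"array"},"newtons":{"type":"number"}},"required":["commands"]}

```bash
ls; mkdir -p pics
cat > h.py <<'E'
from plant import *
import numpy as np, cv2
def world(cam,depth,rc):
    c=calibration(cam);K=np.array(c["camera_matrix"]);T=np.array(c["cam_to_world"])
    r,q=rc[...,0],rc[...,1];d=depth[r,q]
    P=np.stack([(q-K[0,2])/K[0,0]*d,(r-K[1,2])/K[1,1]*d,d,np.ones_like(d)],-1)
    return (P@T.T)[...,:3]
E
python3 - <<'E'
from h import *
o=observe();print({k:np.round(v,3).tolist() for k,v in o.items()});
try: print(pinch_z)
except Exception as e: print(e)
for cam in("scene","top"):
    im,d=snapshot(cam);cv2.imwrite(f"pics/{cam}.png",im);np.save(f"{cam}.npy",d)
    for n in("canister","cap_small_center","cap_middle_center","cap_large_center"):
        for t in trace(cam,n):
            rc=np.argwhere(t["mask"]);rc=rc[d[rc[:,0],rc[:,1]]>0]
            if len(rc)==0: continue
            p=world(cam,d,rc)
            hi=p[p[:,2]>p[:,2].max()-.006]
            print(cam,n,round(t["score"],2),np.round(t["pixel"]),"n",len(rc),"top mean",hi.mean(0).round(3),"span",np.ptp(p,axis=0).round(3),"mid",((p.max(0)+p.min(0))/2).round(3))
print(observe()["time"])
E
```

```text
pics
{'time': 0.0, 'joints': [1.447, 0.386, 0.007, -0.0, -1.194, -0.259], 'qd': [-0.0, -0.001, 0.0, 0.001, 0.0, -0.002], 'joint_efforts': [0.0, -39.229, 18.84, 4.186, -0.005, -0.0], 'tcp_pos': [0.233, 0.579, 0.23], 'tool_rot': [0.001, 0.982, -0.19, -0.0], 'ft_force': [-0.661, -0.24, -0.128], 'moment': [-0.029, -0.01, 0.009], 'grip_width': 0.085}
0.0187
scene canister 0.77 [192. 215.] n 903 top mean [0.596 0.222 0.086] span [0.086 0.083 0.087] mid [0.594 0.218 0.045]
scene canister 0.6 [214. 159.] n 1083 top mean [0.434 0.267 0.087] span [0.157 0.162 0.088] mid [0.468 0.304 0.045]
scene cap_small_center 0.86 [257. 312.] n 369 top mean [ 0.503 -0.133  0.054] span [0.108 0.063 0.057] mid [ 0.536 -0.12   0.029]
scene cap_middle_center 0.64 [264. 375.] n 500 top mean [ 0.564 -0.254  0.054] span [0.079 0.06  0.058] mid [ 0.581 -0.247  0.027]
scene cap_large_center 0.68 [222. 280.] n 441 top mean [0.588 0.011 0.054] span [0.08  0.08  0.056] mid [0.602 0.024 0.028]
top canister 0.74 [179. 190.] n 1183 top mean [0.598 0.224 0.087] span [0.086 0.092 0.092] mid [0.595 0.225 0.045]
top canister 0.73 [243. 167.] n 1184 top mean [0.436 0.269 0.089] span [0.087 0.081 0.094] mid [0.437 0.265 0.046]
top cap_small_center 0.57 [221. 342.] n 199 top mean [ 0.505 -0.131  0.056] span [0.035 0.035 0.056] mid [ 0.504 -0.133  0.033]
top cap_middle_center 0.73 [198. 394.] n 337 top mean [ 0.566 -0.252  0.055] span [0.049 0.05  0.061] mid [ 0.567 -0.255  0.028]
top cap_large_center 0.96 [184. 282.] n 443 top mean [0.592 0.012 0.055] span [0.052 0.054 0.062] mid [0.59  0.014 0.028]
top cap_large_center 0.41 [180. 191.] n 1244 top mean [0.598 0.224 0.087] span [0.097 0.092 0.096] mid [0.601 0.225 0.043]
0.5
```

Run:
```python
import cv2,numpy as np
t=cv2.imread("pics/top.png");s=cv2.imread("pics/scene.png")
a=cv2.resize(t[140:290,130:430],(800,400),interpolation=cv2.INTER_CUBIC)
cv2.imwrite("pics/c1.png",a);cv2.imwrite("pics/c2.png",s)
```

```text
(no output)
```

View pics/c1.png

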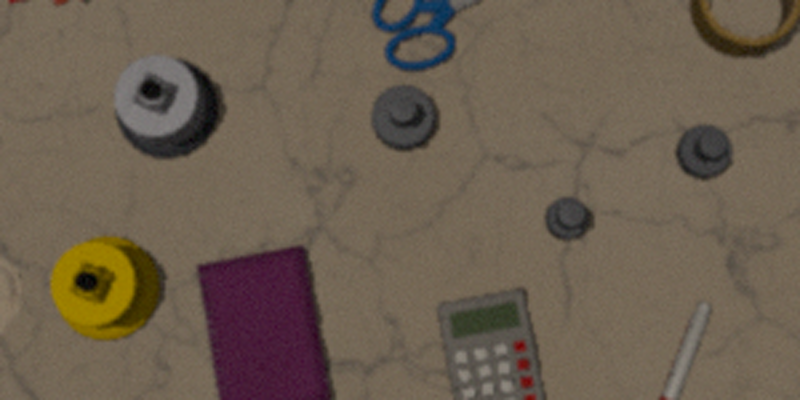

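View pics/scene.png

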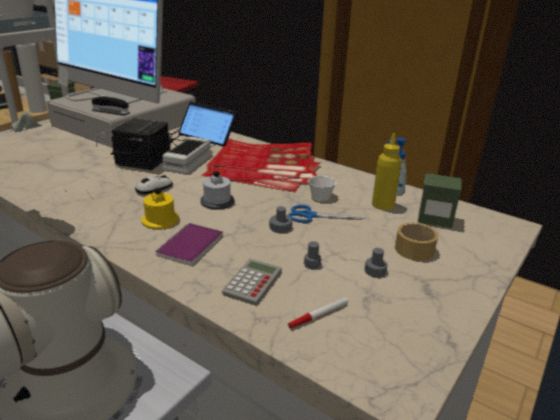

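The silver canister is at top pixel (179,190), about (0.597, 0.223). The yellow one at (243,167) is the look-alike, so I leave it alone. The caps are large at (184,282), small at (221,342) and middle at (198,394). The middle one's measured skirt is about 49 mm, against 52–54 mm and 35 mm for the others. In the enlarged crop the middle one, at crop pixel (705,150), is clearly the intermediate size. I'll move over it now.

>>> send_rows(
  commands=[
    [[62,65,2],0,1],
    [[62,65,2],0,1],
    [[62,65,2],0,1],
    [[62,65,2],0,1],
    [[62,65,2],0,1],
    [[62,65,2],0,1],
    [[62,65,2],0,1],
    [[62,65,2],0,1],
    [[62,65,2],0,1],
    [[62,65,2],0,1],
  ],
  newtons=70,
)

```text
time: 1.33
tcp_pos: [0.3877, 0.1909, 0.2225]
tool_rot: [-0.001, 0.982, -0.19, 0.0]
ft_force: [1.5, 0.7, 0.0]
grip_width: 0.0855
```

```bash
cat >> h.py <<'E'
from scipy.spatial.transform import Rotation as Ro
def Rt(o=None):
    o=o or observe();return Ro.from_quat(np.roll(o["tool_rot"],-1)).as_matrix()
def go(target):
    o=observe();d=(np.array(target)-o["tcp_pos"])@Rt(o)*100
    print("t",round(o["time"],2),"tcp",np.round(o["tcp_pos"],4),"tool shift cm",d.round(2),"grip",round(o["grip_width"],4),"F",np.round(o["ft_force"],1),"j",np.round(o["joints"],2))
    return d
E
python3 -c "
from h import *
go([.566,-.253,.2])"
```

```text
t 1.33 tcp [0.3877 0.1909 0.2225] tool shift cm [33.09 34.55  2.22] grip 0.0855 F [1.5 0.7 0. ] j [ 0.84  0.06 -0.45  0.   -1.06  0.35]
```

>>> send_rows(
  commands=[
    [[33,34.5,2],0,1],
    [[33,34.5,2],0,1],
    [[33,34.5,2],0,1],
    [[33,34.5,2],0,1],
    [[33,34.5,2],0,1],
    [[33,34.5,2],0,1],
    [[33,34.5,2],0,1],
    [[33,34.5,2],0,1],
    [[33,34.5,2],0,1],
    [[33,34.5,2],0,1],
  ],
)

```text
time: 2.17
tcp_pos: [0.5425, -0.196, 0.2047]
tool_rot: [-0.0, 0.982, -0.19, 0.0]
ft_force: [1.5, 0.7, 0.2]
grip_width: 0.0852
```

```bash
python3 -c "
from h import *
go([.566,-.253,.2])"
```

```text
t 2.17 tcp [ 0.5425 -0.196   0.2047] tool shift cm [4.31 4.41 0.47] grip 0.0852 F [1.5 0.7 0.2] j [-0.07  0.32 -0.15  0.   -1.09  1.25]
```

>>> send_rows(
  commands=[
    [[2.5,2.5,2],0,1],
    [[2.5,2.5,4],0,1],
    [[2.5,2.5,4],0,1],
    [[2.5,2.5,4],0,1],
    [[2.5,2.5,4],0,1],
  ],
)

```text
time: 2.58
tcp_pos: [0.5564, -0.2259, 0.1658]
tool_rot: [0.0, 0.982, -0.19, 0.001]
ft_force: [0.6, -0.0, 0.9]
grip_width: 0.085
```

```bash
cat >> h.py <<'E'
def wrist(name,thing):
    o=observe();c=calibration("wrist");K=np.array(c["camera_matrix"]);H=np.array(c["hand_eye"])
    T=np.eye(4);T[:3,:3]=Rt(o);T[:3,3]=o["tcp_pos"];T=T@H
    im,d=snapshot("wrist");cv2.imwrite(f"pics/{name}.png",im)
    for t in trace("wrist",thing)[:2]:
        rc=np.argwhere(cv2.dilate(t["mask"].astype(np.uint8),np.ones((5,5)))>0);z=d[rc[:,0],rc[:,1]];rc=rc[z>0];z=z[z>0]
        P=np.stack([(rc[:,1]-K[0,2])/K[0,0]*z,(rc[:,0]-K[1,2])/K[1,1]*z,z,np.ones_like(z)],-1)@T.T
        P=P[:,:3]
        yield round(t["score"],2),np.round(t["pixel"]),P
def circ(P,lo,hi):
    q=P[(P[:,2]>lo)&(P[:,2]<hi)][:,:2]
    if len(q)<5: return "few"
    (x,y),r=cv2.minEnclosingCircle(q.astype(np.float32))
    return len(q),"mean",q.mean(0).round(4),"mid",((q.max(0)+q.min(0))/2).round(4),"span",np.ptp(q,axis=0).round(4),"circ",round(x,4),round(y,4),round(r,4)
E
python3 - <<'E'
from h import *
go([.566,-.253,.2])
for s,p,P in wrist("w1","cap_middle_center"):
    print(s,p,P[:,2].max()); print("knob",circ(P,.045,.062)); print("skirt",circ(P,.015,.030))
E
```

```text
t 2.58 tcp [ 0.5564 -0.2259  0.1658] tool shift cm [ 1.91  2.16 -3.42] grip 0.085 F [ 0.6 -0.   0.9] j [-0.12  0.4  -0.15  0.   -1.02  1.3 ]
0.61 [169. 302.] 0.0564550719778083
knob (836, 'mean', array([ 0.5679, -0.2553]), 'mid', array([ 0.5669, -0.2552]), 'span', array([0.0237, 0.0237]), 'circ', 0.5668, -0.2553, 0.0121)
skirt (1525, 'mean', array([ 0.572 , -0.2556]), 'mid', array([ 0.5673, -0.2555]), 'span', array([0.0465, 0.0467]), 'circ', 0.5668, -0.2554, 0.024)
0.42 [250.  24.] 0.05090055022639001
knob (70, 'mean', array([0.5877, 0.0015]), 'mid', array([0.5878, 0.0044]), 'span', array([0.014 , 0.0115]), 'circ', 0.5878, 0.0047, 0.009)
skirt (1934, 'mean', array([ 0.5907, -0.0015]), 'mid', array([0.5924, 0.0069]), 'span', array([0.0572, 0.0511]), 'circ', 0.5925, 0.0098, 0.0289)
```

View pics/w1.png

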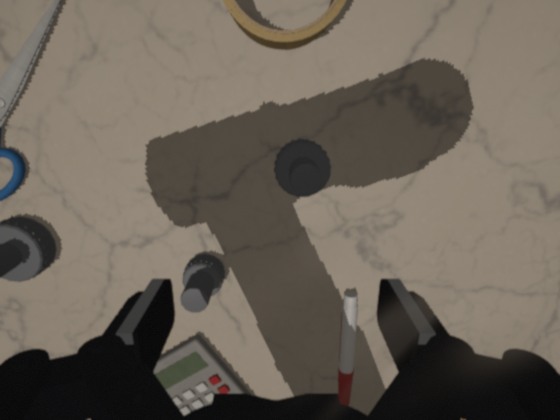

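Wrist view: the middle cap is at pixel (169,302), with the large cap at the left edge and the small one at (280,203). Its skirt measures 46.5 mm and its knob 24 mm, which matches the middle cap. Its centre is (0.567, -0.2554).

>>> send_rows(
  commands=[
    [[2.1,2.35,3],0,1],
    [[2.1,2.35,6],0,1],
    [[2.1,2.35,8],0,1],
    [[2.1,2.35,8],0,1],
    [[2.1,2.35,8],0,1],
  ],
)

```text
time: 3.1
tcp_pos: [0.5669, -0.2554, 0.0853]
tool_rot: [0.0, 0.982, -0.189, -0.0]
ft_force: [1.1, -0.7, 0.1]
grip_width: 0.0856
```

Run:
```python
from h import *
go([.5668,-.2554,.027])
for s,p,P in list(wrist("w2","cap_middle_center"))[:1]:
    print(s,p,P[:,2].max()); print("knob",circ(P,.045,.062)); print("skirt",circ(P,.015,.030))
```

```text
t 3.1 tcp [ 0.5669 -0.2554  0.0853] tool shift cm [-0.01  0.    5.83] grip 0.0856 F [ 1.1 -0.7  0.1] j [-0.16  0.51 -0.18  0.   -0.88  1.35]
0.93 [226. 274.] 0.05614490533729888
knob (1565, 'mean', array([ 0.5686, -0.2557]), 'mid', array([ 0.5671, -0.2553]), 'span', array([0.0238, 0.0235]), 'circ', 0.5669, -0.2553, 0.0122)
skirt (2500, 'mean', array([ 0.5743, -0.2582]), 'mid', array([ 0.5683, -0.2554]), 'span', array([0.0451, 0.0469]), 'circ', 0.5669, -0.2551, 0.024)
```

>>> send_rows(
  commands=[
    [[0,0,3],0,1],
    [[0,0,5.6],0,1],
    [[0,0,5.6],0,1],
    [[0,0,5.6],0,-1],
    [[0,0,5.6],0,-1],
    [[0,0,5.6],0,-1],
    [[0,0,5.6],0,-1],
    [[0,0,5.6],0,-1],
    [[0,0,5.6],0,-1],
    [[0,0,5.6],0,-1],
  ],
  newtons=70,
)

```text
time: 4.03
tcp_pos: [0.5677, -0.2562, 0.0303]
tool_rot: [0.0, 0.982, -0.19, 0.001]
ft_force: [-1.2, 0.8, 5.8]
grip_width: 0.0218
```

>>> send_rows(
  commands=[
    [[0,0,0],0,-1],
    [[0,0,0],0,-1],
    [[0,0,0],0,-1],
    [[0,0,0],0,-1],
  ],
)

```text
time: 4.37
tcp_pos: [0.5677, -0.2562, 0.0303]
tool_rot: [0.0, 0.982, -0.19, 0.001]
ft_force: [-0.5, 1.6, 6.9]
grip_width: 0.022
```

>>> send_rows(
  commands=[
    [[0,0,-3],0,-1],
    [[0,0,-6],0,-1],
    [[0,0,-9],0,-1],
    [[0,0,-12],0,-1],
    [[0,0,-14],0,-1],
    [[0,0,-14],0,-1],
  ],
)

```text
time: 4.87
tcp_pos: [0.5693, -0.2569, 0.1745]
tool_rot: [0.001, 0.982, -0.19, 0.005]
ft_force: [1.4, 0.1, -0.6]
grip_width: 0.0221
```

Run:
```python
from h import *
go([.53,.16,.17])
for s,p,P in list(wrist("w3","cap_middle_center"))[:1]: 
    print(s,p,P[:,2].max(),P[:,2].min())
    print(circ(P,P[:,2].min(),P[:,2].max()))
```

```text
t 4.87 tcp [ 0.5693 -0.2569  0.1745] tool shift cm [-19.2  -37.22   0.27] grip 0.0221 F [ 1.4  0.1 -0.6] j [-0.16  0.42 -0.08  0.   -1.06  1.35]
0.94 [266. 274.] 0.21057670200494344 -0.0015958327011115214
(8498, 'mean', array([ 0.5709, -0.2585]), 'mid', array([ 0.5004, -0.2282]), 'span', array([0.184, 0.106]), 'circ', 0.5019, -0.2289, 0.0964)
```

View pics/w3.png

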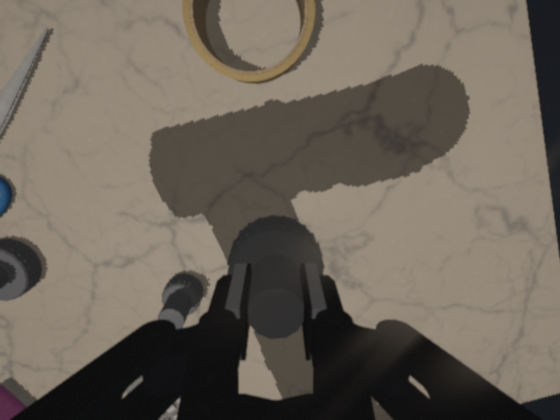

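The cap is held upright between the fingers, at about pixel (265,275). Next I'll carry it to a viewing point beside the canister.

>>> send_rows(
  commands=[
    [[-19,-37,0],0,-1],
    [[-19,-37,0],0,-1],
    [[-19,-37,0],0,-1],
    [[-19,-37,0],0,-1],
    [[-19,-37,0],0,-1],
    [[-19,-37,0],0,-1],
    [[-19,-37,0],0,-1],
    [[-19,-37,0],0,-1],
    [[-19,-37,0],0,-1],
    [[-19,-37,0],0,-1],
  ],
)

```text
time: 5.8
tcp_pos: [0.527, 0.1598, 0.1669]
tool_rot: [0.001, 0.982, -0.19, -0.001]
ft_force: [1.1, -1.2, -0.3]
grip_width: 0.0217
```

>>> send_rows(
  commands=[
    [[0,0,0],0,-1],
    [[0,0,0],0,-1],
    [[0,0,0],0,-1],
  ],
)

```text
time: 6.05
tcp_pos: [0.5276, 0.158, 0.167]
tool_rot: [0.001, 0.982, -0.19, -0.001]
ft_force: [-0.5, -0.4, -0.2]
grip_width: 0.0221
```

Run:
```python
from h import *
go([.597,.223,.13])
for s,p,P in list(wrist("w4","canister")):
    print(s,p,P[:,2].max(),P[:,2].min())
    print("plug",circ(P,.080,.094));print("neck",circ(P,.068,.08));print("shoulder",circ(P,.055,.065))
```

```text
t 6.05 tcp [0.5276 0.158  0.167 ] tool shift cm [ 4.02 -8.63  3.67] grip 0.0221 F [-0.5 -0.4 -0.2] j [ 0.59  0.32 -0.27 -0.   -0.99  0.6 ]
0.82 [140. 164.] 0.08881847250570471 -0.0023109539776407506
plug (689, 'mean', array([0.5992, 0.2219]), 'mid', array([0.5991, 0.223 ]), 'span', array([0.0177, 0.0178]), 'circ', 0.5988, 0.223, 0.009)
neck (1046, 'mean', array([0.5996, 0.2182]), 'mid', array([0.5988, 0.2228]), 'span', array([0.0364, 0.0356]), 'circ', 0.5989, 0.2231, 0.0186)
shoulder (6512, 'mean', array([0.6005, 0.2204]), 'mid', array([0.5993, 0.2229]), 'span', array([0.0718, 0.0718]), 'circ', 0.5991, 0.2227, 0.0364)
0.56 [295. 191.] 0.21810591349661942 -0.0014754422059723993
plug few
neck few
shoulder (551, 'mean', array([0.4668, 0.2616]), 'mid', array([0.4659, 0.2631]), 'span', array([0.0162, 0.0386]), 'circ', 0.4667, 0.2631, 0.0197)
```

View pics/w4.png

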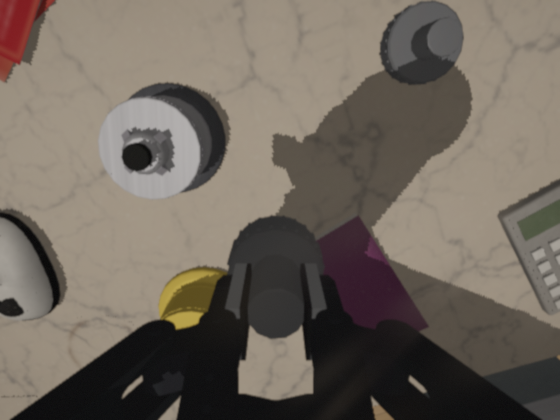

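The silver canister is at pixel (140,164): shoulder 72 mm across at z≈0.06, axis at (0.599, 0.223). The yellow look-alike is at (295,195). I'll move above the silver one and measure the held cap in the tool frame.

>>> send_rows(
  commands=[
    [[2,-4,0],0,-1],
    [[4.2,-8.7,1],0,-1],
    [[4.2,-8.7,1.5],0,-1],
    [[4.2,-8.7,1.5],0,-1],
    [[4.2,-8.7,1.5],0,-1],
    [[4.2,-8.7,1.5],0,-1],
  ],
)

```text
time: 6.65
tcp_pos: [0.5997, 0.2216, 0.1534]
tool_rot: [0.0, 0.982, -0.191, -0.0]
ft_force: [-0.4, 0.6, 0.2]
grip_width: 0.0217
```

Run:
```python
from h import *
go([.5989,.223,.13])
o=observe()
for s,p,P in list(wrist("w5","cap_middle_center"))[:1]:
    Q=(P-o["tcp_pos"])@Rt(o)*1000
    print(s,p)
    for lo,hi in((-32,-16),(0,6),(6,12),(12,20),(20,30),(30,36)):
        q=Q[(Q[:,2]>lo)&(Q[:,2]<hi)&(np.hypot(Q[:,0],Q[:,1])<30)]
        if len(q)>5: print(lo,hi,len(q),"x",np.percentile(q[:,0],[0,1,50,99,100]).round(1),"y",np.percentile(q[:,1],[0,1,50,99,100]).round(1))
    q=Q[(Q[:,2]>8)&(Q[:,2]<29)&(np.hypot(Q[:,0],Q[:,1])<30)&(Q[:,0]>12)]
    w=q[np.hypot(q[:,0],q[:,1])>21]
    A=np.c_[2*w[:,:2],np.ones(len(w))];s=np.linalg.lstsq(A,(w[:,:2]**2).sum(1),rcond=None)[0];print("fit",s[:2],np.sqrt(s[2]+s[0]**2+s[1]**2))
```

```text
t 6.65 tcp [0.5997 0.2216 0.1534] tool shift cm [-0.13 -0.11  2.34] grip 0.0217 F [-0.4  0.6  0.2] j [ 0.61  0.47 -0.06 -0.   -1.04  0.58]
0.65 [266. 278.]
-32 -16 3003 x [-12.7 -11.4   2.1  10.9  11.4] y [-10.2 -10.1   1.   11.7  11.8]
0 6 343 x [ 2.9  3.5  9.8 19.5 20.1] y [-19.3 -16.2   0.2  14.7  20. ]
6 12 2370 x [-0.4  1.  13.1 21.6 23.2] y [-22.6 -20.6   1.1  22.4  24.4]
12 20 587 x [-2.9  1.6 18.6 22.7 22.9] y [-22.9 -22.2   0.6  24.   24.6]
20 30 434 x [ 1.2  3.5 19.8 22.6 22.8] y [-22.6 -21.9   1.1  22.8  24.5]
fit [-0.79035008  0.71708702] 22.66145781735927
```

>>> send_rows(
  commands=[
    [[-0.08,-0.19,0],0,-1],
    [[-0.08,-0.19,1.5],0,-1],
    [[-0.08,-0.19,3],0,-1],
    [[-0.08,-0.19,3.8],0,-1],
    [[-0.08,-0.19,3.8],0,-1],
    [[-0.08,-0.19,3.8],0,-1],
  ],
)

```text
time: 7.25
tcp_pos: [0.6, 0.2251, 0.1158]
tool_rot: [0.0, 0.982, -0.19, 0.0]
ft_force: [0.0, -0.0, -0.4]
grip_width: 0.0222
```

Run:
```python
from h import *
go(np.array([.5989,.223,.09])+Rt()@[.0005,-.0008,0])
```

```text
t 7.25 tcp [0.6    0.2251 0.1158] tool shift cm [0.03 0.16 2.58] grip 0.0222 F [ 0.  -0.  -0.4] j [ 0.61  0.51 -0.1   0.   -0.96  0.58]
```

>>> send_rows(
  commands=[
    [[0.03,0.16,0],0,-1],
    [[0.03,0.16,0.4],0,-1],
    [[0.03,0.16,0.7],0,-1],
    [[0.03,0.16,0.7],0,-1],
    [[0.03,0.16,0.7],0,-1],
  ],
)

```text
time: 7.67
tcp_pos: [0.5996, 0.2237, 0.1085]
tool_rot: [0.0, 0.982, -0.19, -0.0]
ft_force: [-0.2, -0.4, 0.3]
grip_width: 0.0223
```

Run:
```python
from h import *
go(np.array([.5989,.223,.09])+Rt()@[.0005,-.0008,0])
go(np.array([.5989,.223,.09])+Rt()@[.0005,-.0008,0])
```

```text
t 7.67 tcp [0.5996 0.2237 0.1085] tool shift cm [0.01 0.01 1.85] grip 0.0223 F [-0.2 -0.4  0.3] j [ 0.61  0.51 -0.11 -0.   -0.95  0.58]
t 7.67 tcp [0.5996 0.2237 0.1085] tool shift cm [0.01 0.01 1.85] grip 0.0223 F [-0.2 -0.4  0.3] j [ 0.61  0.51 -0.11 -0.   -0.95  0.58]
```

>>> send_rows(
  commands=[
    [[0,0,0.2],0,-1],
    [[0,0,0.4],0,-1],
    [[0,0,0.6],0,-1],
    [[0,0,0.7],0,-1],
    [[0,0,0.7],0,-1],
  ],
)

```text
time: 8.08
tcp_pos: [0.5999, 0.2237, 0.1015]
tool_rot: [0.0, 0.982, -0.19, 0.0]
ft_force: [0.6, 0.4, -0.6]
grip_width: 0.0214
```

>>> send_rows(
  commands=[
    [[0,0,0.1],0,-1],
    [[0,0,0.2],0,-1],
    [[0,0,0.3],0,-1],
    [[0,0,0.3],0,-1],
  ],
)

```text
time: 8.42
tcp_pos: [0.6006, 0.224, 0.0999]
tool_rot: [-0.001, 0.982, -0.19, 0.001]
ft_force: [-0.1, -1.0, 5.2]
grip_width: 0.0218
```

>>> send_rows(
  commands=[
    [[0,0,0.1],0,-1],
    [[0,0,0.2],0,-1],
    [[0,0,0.3],0,-1],
    [[0,0,0.3],0,-1],
  ],
)

```text
time: 8.75
tcp_pos: [0.6012, 0.2242, 0.0984]
tool_rot: [-0.001, 0.982, -0.19, 0.002]
ft_force: [-0.7, -1.4, 8.4]
grip_width: 0.0218
```

>>> send_rows(
  commands=[
    [[0,0,0.1],0,-1],
    [[0,0,0.2],0,-1],
    [[0,0,0.3],0,-1],
    [[0,0,0.3],0,-1],
  ],
)

```text
time: 9.08
tcp_pos: [0.6002, 0.224, 0.0928]
tool_rot: [-0.0, 0.982, -0.19, 0.0]
ft_force: [0.8, 0.5, 4.0]
grip_width: 0.0219
```

It clicked: the force dropped from 8.4 to 4 N and the height fell 5.6 mm. I'll keep pressing until it is fully home.

>>> send_rows(
  commands=[
    [[0,0,0.15],0,-1],
    [[0,0,0.3],0,-1],
    [[0,0,0.4],0,-1],
    [[0,0,0.4],0,-1],
    [[0,0,0.4],0,-1],
  ],
)

```text
time: 9.5
tcp_pos: [0.6002, 0.224, 0.0903]
tool_rot: [-0.0, 0.982, -0.19, 0.001]
ft_force: [-1.6, 0.1, 9.0]
grip_width: 0.022
```

>>> send_rows(
  commands=[
    [[0,0,0.2],0,-1],
    [[0,0,0.3],0,-1],
    [[0,0,0.3],0,-1],
    [[0,0,0.3],0,-1],
  ],
)

```text
time: 9.83
tcp_pos: [0.6003, 0.2241, 0.0901]
tool_rot: [-0.0, 0.982, -0.189, 0.001]
ft_force: [-6.0, 0.6, 20.3]
grip_width: 0.0215
```

It reached a hard stop at z 0.090 (expected 0.0903): the force rose 11 N with only 0.2 mm of travel. One check picture before handing in.

Run:
```python
from h import *
go([.5989,.223,.09])
o=observe()
for s,p,P in list(wrist("w6","cap_middle_center"))[:1]:
    Q=(P-o["tcp_pos"])@Rt(o)*1000; q=Q[np.hypot(Q[:,0],Q[:,1])<30]
    h=q[(q[:,2]>0)&(q[:,2]<15)&(q[:,0]>13)&(q[:,0]<20)]
    print(s,p,"skirt top tool z",np.median(h[:,2]))
    k=q[(q[:,2]<-16)&(q[:,2]>-32)];print("knob mid",(k.max(0)+k.min(0))/2)
im=cv2.imread("pics/w6.png");cv2.imwrite("pics/w6c.png",cv2.resize(im[150:400,150:410],None,fx=2.3,fy=2.3))
o=observe();print(o["ft_force"],o["moment"],o["time"])
```

```text
t 9.83 tcp [0.6003 0.2241 0.0901] tool shift cm [-0.09  0.15  0.01] grip 0.0215 F [-6.   0.6 20.3] j [ 0.61  0.53 -0.13  0.   -0.91  0.58]
[-6.22200151 -0.25257356 21.46471132] [-0.31098336  1.90894613 -0.06979585] 9.9333
```

View pics/w6c.png

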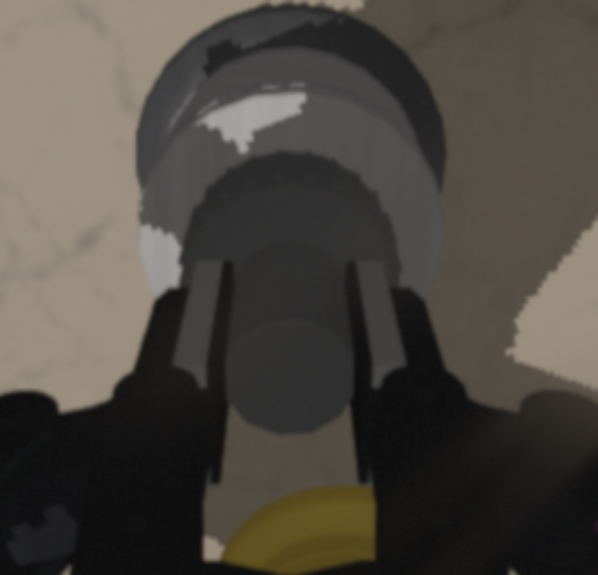

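The cap sits on the shoulder (crop pixel (290,220)), concentric and upright, with the fingers still on the knob. The detector returned nothing here, so I'll check the height from depth.

Run:
```python
from h import *
o=observe();c=calibration("wrist");K=np.array(c["camera_matrix"]);H=np.array(c["hand_eye"])
T=np.eye(4);T[:3,:3]=Rt(o);T[:3,3]=o["tcp_pos"];T=T@H
im,d=snapshot("wrist");rc=np.argwhere(d>0);z=d[rc[:,0],rc[:,1]]
P=(np.stack([(rc[:,1]-K[0,2])/K[0,0]*z,(rc[:,0]-K[1,2])/K[1,1]*z,z,np.ones_like(z)],-1)@T.T)[:,:3]
Q=(P-[.5989,.223,0])@Rt(o)*1000;r=np.hypot(Q[:,0],Q[:,1]);f=Q[:,0]>13
sh=-Q[f&(r>27)&(r<34)&(abs(Q[:,2]+60)<8),2];st=-Q[f&(r>15)&(r<20)&(abs(Q[:,2]+83)<10),2]
print("shoulder",np.median(sh),len(sh),"skirt top",np.median(st),np.percentile(st,[5,95]),len(st),"diff",np.median(st)-np.median(sh))
for s in(-1,1):
    m=f&(r>15)&(r<20)&(abs(Q[:,2]+83)<10)&(Q[:,1]*s>3);print("side",s,-np.median(Q[m,2]))
k=Q[(abs(Q[:,2]+110)<9)&(r<17)];print("knob mid",(k.max(0)+k.min(0))[:2]/2,np.ptp(k,axis=0)); print(observe()["ft_force"],observe()["time"])
```

```text
shoulder 60.28539009123239 1730 skirt top 83.30341237921071 [82.32698372 84.14493496] 557 diff 23.018022287978326
side -1 83.29631579904242
side 1 83.27390777950407
knob mid [ 0.76578316 -0.02822054] [24.76104631 24.21243684 17.95464181]
[-5.9676885   0.33274383 21.74417006] 9.9833
```

Skirt top to shoulder is 23.0 mm, which equals the skirt height, so the cap is fully home. It is level and within 0.8 mm of the axis, under a push of about 21 N. Handing in.

```bash
python3 -c "
from plant import *
print(sign_off())"
```

```text
the job is handed in; nothing more can be done
None
```

The middle cap is clicked onto the silver canister, and I handed in with the gripper still holding it and pressing it down. The hand-in gives no verdict, so I only have my own checks.

- **Picking:** I chose the cap whose skirt measured 46.5 mm and gripped it by the knob at 70 N. I carried it over the other two caps without touching them and left the yellow look-alike alone.
- **Click:** The push reached 8.4 N in the last reading before the click, then fell to 4 N while the cap dropped 5.6 mm. That is a little under the 11 N stated, but the readings were spaced out and may have missed the peak.
- **Fully home:** It came to a hard stop at tool height 0.090 m, where I expected 0.0903 m. Skirt top to shoulder measured 23.0 mm, the full skirt height. The cap was level side to side and about 0.8 mm off the axis, and the arm was still pressing with about 21 N. The clock stood at 10 s.
- **What failed or disagreed:** The network did not find the cap in the final wrist picture, so I took that last check from the depth image instead. About 6 N of sideways force also remained, with no tilt visible.

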